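Feed one washer and slide it into its seat

ROBOT

A 7-joint arm with a two-finger parallel gripper is mounted at the origin on a cart in front of the work surface, level with it; the furniture and walls round the work are solid. World frame = base frame: x ahead of the robot, y to its left, z up, the work surface at z = 0. Lengths are in m, angles in rad, forces in N, time in s.
With the tool pointing down it reaches from about 0.35 to 0.9 m from the base axis. Payload 8.1 kg.
Tool frame: the origin (TCP) lies at the very end of the fingers, on their centre line; the grasp point (between the pads) lies 19 mm behind it; y points along the fingers, x is the direction in which the jaws open and shut, and the axes are right-handed (so a half turn about y gives the same grasp; the last joint's range is limited). The gripper opens to 92 mm and grips with 3 to 60 N. Pads are 19 mm wide; open, the fingers measure 130 mm over their backs; the gripper's body (75 mm by 190 mm) begins 47 mm behind the grasp point.
Start: joints at [-0.103, 0.434, 0.025, 1.573, -0.012, 1.134, -0.075], TCP at [0.625, -0, 0.227] pointing down, gripper open.
Joint ranges: [-2.62, 2.62], [-0.44, 2.09], [-1.27, 1.32], [0.08, 2.57], [-1.32, 4.46], [0.12, 2], [-2.74, 2.74]. Speed limits (rad/s): [2.22, 2.22, 3.01, 3.01, 3.14, 3.14, 3.14].

INTERFACE

Orientations are given as a rotation vector (axis times angle).
In Python, from cell import arm, imaging gives the robot as it stands. The module is installed in compiled form; this text tells all that it offers.
- The arm moves only by the tool send_rows, never from a script. Its argument "steps" is a list of rows, each a list of 5 numbers: the opening, from 0 (shut) to 1 (fully open), then the shift along the tool's x, y, z in cm, then the turn about the tool's y in rad. In form: [[jaw, x, y, z, roll], ...]. A call has 1 to 20 rows; each row is the pose to reach, as a shift and turn from the pose commanded when the call began, along the tool's axes at that moment; what a row does not reach only later rows make up. A row lasts 1/8 s, in which the tool goes at most 62.5 mm and 10.7 degrees, less where a joint would pass 70% of its speed; a pose out of reach is approached as far as the arm can. A call with a gripper value outside its range is refused whole. The fingers move at their own pace and stop on an object; "squeeze" is the grip in N (left out, the last holds). Time passes only in rows, so rows that repeat a pose let the fingers close. It gives the time, the measured TCP pose, the force and the opening at its end, in the units of the state.
- arm.observe(): the state, without advancing time (a new reading comes with each control period).
- imaging.get_image(name): name is "scene" or "side" or "wrist"; returns the picture (480x640x3 uint8, blue, green, red); there is no depth.
- imaging.camera_params(name): a dict with "camera_matrix" (3x3 intrinsics, pixels), "position" and "orientation" of the camera in the world; the wrist camera has in their place "mount" (4x4, takes a point from camera to tool coordinates, whose origin is the TCP and whose axes are the tool frame's). Camera axes: x right, y down, z forward; pixel columns grow to the right and rows downward; lengths in m; the calibration is good to about 2 mm. The wrist camera is an equidistant fisheye: a pixel r from the principal point sees the ray r / f radians off the axis. A picture is of the moment at which its call begins: read the wrist's pose just before it. camera_params takes no time and is no camera call.
- arm.sign_off(): hands the job in, once; it reports no verdict.
The state is a dict: "clock": time; "joints": joint angles; "dq": joint speeds; "joint_efforts": joint torques, N m; "position": TCP position; "ee_rot": TCP orientation; "force": force on the tool from outside, world axes, zero at the start; "ft_torque": the same for the moment, N m; "width": opening from 0.0 (shut) to 1.0 (fully open).
Only numpy, scipy, OpenCV 4.12 (cv2) and the standard library are available. Lean on these libraries where they do the work, as an engineer would, in place of code of your own. Each camera call takes 0.05 s, during which the arm holds its last target.

TASK

Press the washer feeder's plunger fully down once and let it come all the way back up, so that a single washer is pushed out of the magazine onto the track. Then, with a fingertip, push that washer sideways along the track until it drops flat into the round seat beside the feeder. Do not lift or carry the washer, leave the other washers in the magazine and do not disturb the things around.

Things in the scene. Friction and masses are not known exactly. Their poses are not given: they have to be found in the camera images.
- feeder: Bench-top washer feeder of bare aluminium and steel, fixed. Origin on the bench under the magazine's axis; x points from the track (front) back to the plunger, y to the feeder's left, z up. Reaches x -75 to +97 mm. A full press of the plunger pushes the lowest washer out towards -x onto the track; on release the pusher goes back and the stack drops one place. Every further press feeds another.
- magazine (a point): Centre of the open top of the square slotted magazine, 47 x 47 mm outside, 72 mm above the bench, with 4 washers stacked flat in it. Its front face is at feeder x = -23.5 mm; the lower edge of that face is 12 mm above the deck. Behind it stand two cheek plates with a bell crank (feeder x 28 to 94 mm, 38 mm wide, 87 mm high) below the plunger.
- plunger (a joint): Travel of the plunger in m: 0 up (rest), 0.0225 fully down. Vertical spring plunger: about 5 N to start, up to about 10 N at the bottom, then a hard stop; it springs back up by itself when let go. The pusher moves forward 2 mm for each mm of plunger.
- plunger_top (a point): Centre of the top of the plunger's round black knob (32 mm across), at feeder x = +69.5 mm, y = 0; 132 mm above the bench when up, 109.5 mm when fully down. Press straight down. Moves with the knob.
- landing (a point): Point on the deck in front of the magazine where the fed washer comes to lie (feeder x = -41.5 mm, y = 0). Deck top 16 mm above the bench, feeder y -50 to +50 mm. The track runs straight along the feeder's y, 40 mm wide, centred on x = -40.5 mm, between a front rail and rear rails only 5 mm higher than the deck and 5.5 mm wide.
- seat_plate: Aluminium plate 68 mm (x) x 62 mm (y) x 16 mm, fixed, docked to the left or right end of the deck, centre 81.5 mm from the middle of the track; deck and track run on over it (same height, same 5 mm rails). In its middle a round flat-bottomed recess, 40 mm across, 4 mm deep: the seat. Origin on the bench under the seat, axes parallel to the feeder's.
- seat (a point): Centre of the floor of the round seat, 12 mm above the bench; it lies on the centre line of the track. A washer short of the middle may lean on the near edge; pushed on, it drops flat and then meets the far wall of the recess (within 2 mm of the centre).
- blank_plate: Plate of the same outline, fixed to the other end of the deck, without a recess but with a raised steel stop bar (40 x 14 mm, 5 mm high like the rails) across its middle, which closes the unused end of the track. Origin on the bench under its centre.
- washer_1: Plain steel washer, 36 mm outside diameter, 10 mm thick, 9 mm bore, about 70 g; origin at the centre of its underside, z its axis. The lowest of the stack: the one that is fed. In the seat it stands 6 mm proud of the plate.
- washer_2: Plain steel washer, 36 mm outside diameter, 10 mm thick, 9 mm bore, about 70 g; origin at the centre of its underside, z its axis. Number 2 from below in the magazine; stays there.
- washer_3: Plain steel washer, 36 mm outside diameter, 10 mm thick, 9 mm bore, about 70 g; origin at the centre of its underside, z its axis. Number 3 from below in the magazine; stays there.
- washer_4: Plain steel washer, 36 mm outside diameter, 10 mm thick, 9 mm bore, about 70 g; origin at the centre of its underside, z its axis. Number 4 from below in the magazine; stays there.
- rotor_2: Bystander: copper rotor disc 70 mm across, 29 mm high, on the bench right behind the right-hand plate of the feeder; loose.
- rotor_3: Bystander: copper rotor disc 70 mm across, 29 mm high, on the bench to the left of the feeder; loose.
- hex_key: Bystander: L hex key, 88 mm, lying flat; loose.
- spanner: Bystander: spanner, 151 mm, lying flat; loose.
- v_block: Bystander: steel V block 40 x 52 x 34 mm; loose.
- tray: Bystander: grey parts tray 86 x 106 x 28 mm at the back right; loose.
Things that resemble listed ones, but are neither listed nor needed, are in the scene too. Leave any purple look-alike of the seat_plate alone.

How it is judged:
By the outcome, as a careful person would: the job done as asked, in the order asked, and still so for the second after the job is handed in, with the robot touching nothing.
It also fails if it takes over 40 s, if anything falls off the work surface, if the arm or the gripper's body presses on something with over 40 N, if the wrist force passes 120 N, or if a joint passes its speed limit or range.

## Working session

There is one attempt and no reset: what is moved stays moved. The work goes in short steps, Python scripts to look and compute and a tool call to move; the robot and the scene stay as the last step left them, time stands still between calls to the robot, and variables do not carry over. Pictures are saved under pics/ and viewed, and the job is handed in when it is done.

Besides the shell and the picture viewer there is one more tool, called after "Request:" by a JSON object that holds its "op" and its "data". send_rows: Moves the arm, as the interface text tells. Its arguments: {"type":"object","properties":{"steps":{"type":"array","items":{"type":"array","items":{"type":"number"}}},"squeeze":{"type":"number"}},"required":["steps"]}

```bash
mkdir -p pics
python3 - <<'E'
from cell import arm, imaging
import cv2
print(arm.observe())
for n in ["scene","side","wrist"]:
    cv2.imwrite(f"pics/{n}0.png",imaging.get_image(n)); print(n,imaging.camera_params(n))
E
```

```text
{'clock': 0.0, 'joints': array([-0.10258478,  0.43520154,  0.02500919,  1.57411696, -0.01159728,
        1.13395922, -0.07507804]), 'dq': array([ 7.19566614e-04, -2.65612787e-05,  4.94861509e-04, -1.67668721e-03,
       -3.98753205e-04,  1.12550385e-03, -1.31689359e-03]), 'joint_efforts': array([ 3.89017032e-04, -6.67853522e+01,  9.84863900e-01, -3.14464223e+01,
       -6.05165795e-02,  4.27553023e-02,  1.12382318e-04]), 'position': array([ 6.24492861e-01, -8.87953363e-05,  2.25951015e-01]), 'ee_rot': array([-1.57095345e+00,  1.27782526e-03,  1.12863435e-03]), 'force': array([-0.45291806,  0.30739282, -0.62576242]), 'ft_torque': array([-0.05190388, -0.04116469, -0.07145332]), 'width': 1.000417259014098}
scene {'camera_matrix': array([[616.65193605,   0.        , 322.75888487],
       [  0.        , 616.65193605, 225.82809819],
       [  0.        ,   0.        ,   1.        ]]), 'position': array([-0.34718812,  0.75829464,  0.80396319]), 'orientation': array([-1.16106204,  2.09325223, -1.20439738])}
side {'camera_matrix': array([[451.1343175 ,   0.        , 318.25132449],
       [  0.        , 451.1343175 , 231.92510648],
       [  0.        ,   0.        ,   1.        ]]), 'position': array([ 0.3181621 , -0.70652507,  0.85001904]), 'orientation': array([-2.24176657,  0.41780877, -0.18374728])}
wrist {'camera_matrix': array([[371.64829954,   0.        , 314.59860155],
       [  0.        , 371.64829954, 232.84715532],
       [  0.        ,   0.        ,   1.        ]]), 'mount': array([[ 9.99999884e-01, -1.77155681e-04,  4.49007032e-04,
         5.82379040e-05],
       [-4.79370688e-04, -2.55557180e-01,  9.66793824e-01,
        -1.57771012e-01],
       [-5.65260478e-05, -9.66793927e-01, -2.55557235e-01,
         6.74568742e-02],
       [ 0.00000000e+00,  0.00000000e+00,  0.00000000e+00,
         1.00000000e+00]])}
```

View pics/scene0.png

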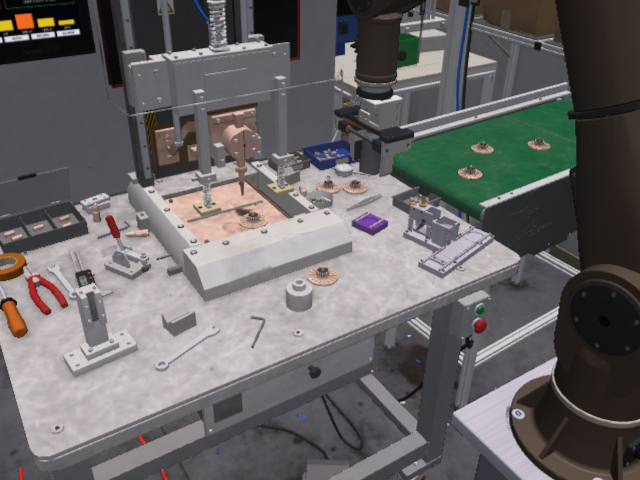

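View pics/side0.png

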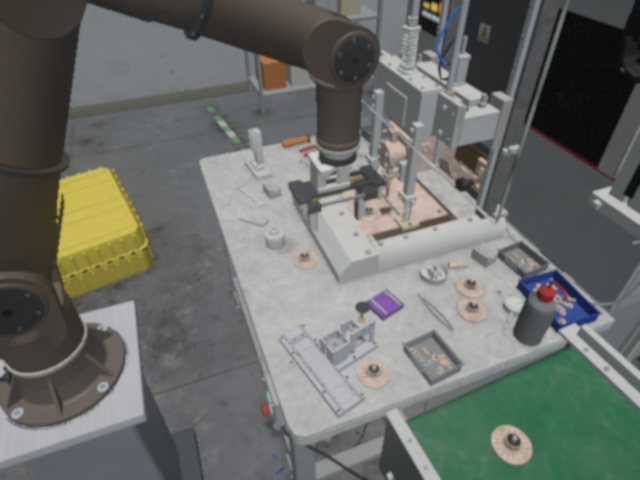

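View pics/wrist0.png

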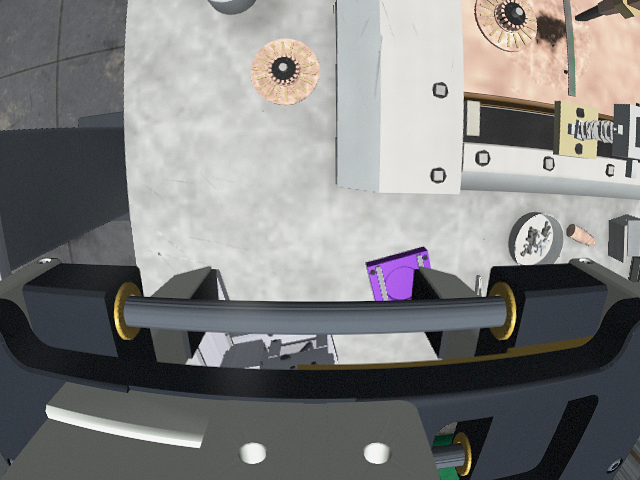

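The feeder is at the right side of the bench: about (455,240) in scene, (330,360) in side. I'll zoom in on both.

```bash
cat > h.py <<'E'
import numpy as np, cv2
from scipy.spatial.transform import Rotation as R
from cell import arm, imaging
def ray(n,u,v):
    p=imaging.camera_params(n);K=p["camera_matrix"]
    d=R.from_rotvec(p["orientation"]).as_matrix()@np.array([(u-K[0,2])/K[0,0],(v-K[1,2])/K[1,1],1])
    return np.array(p["position"]),d
def onplane(n,u,v,z):
    o,d=ray(n,u,v);return o+d*(z-o[2])/d[2]
def proj(n,P):
    p=imaging.camera_params(n);K=p["camera_matrix"]
    c=R.from_rotvec(p["orientation"]).as_matrix().T@(np.array(P)-p["position"])
    q=K@c;return q[:2]/q[2]
def tri(n1,a,n2,b):
    o1,d1=ray(n1,*a);o2,d2=ray(n2,*b)
    A=np.stack([d1,-d2],1);s=np.linalg.lstsq(A,o2-o1,rcond=None)[0]
    x,y=o1+d1*s[0],o2+d2*s[1];return (x+y)/2,np.linalg.norm(x-y)
E
python3 - <<'E'
import cv2
a=cv2.imread("pics/scene0.png")[180:290,380:530]; cv2.imwrite("pics/sc_z.png",cv2.resize(a,None,fx=5,fy=5,interpolation=2))
a=cv2.imread("pics/side0.png")[290:420,265:405]; cv2.imwrite("pics/si_z.png",cv2.resize(a,None,fx=4.5,fy=4.5,interpolation=2))
E
```

```text
(no output)
```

View pics/sc_z.png

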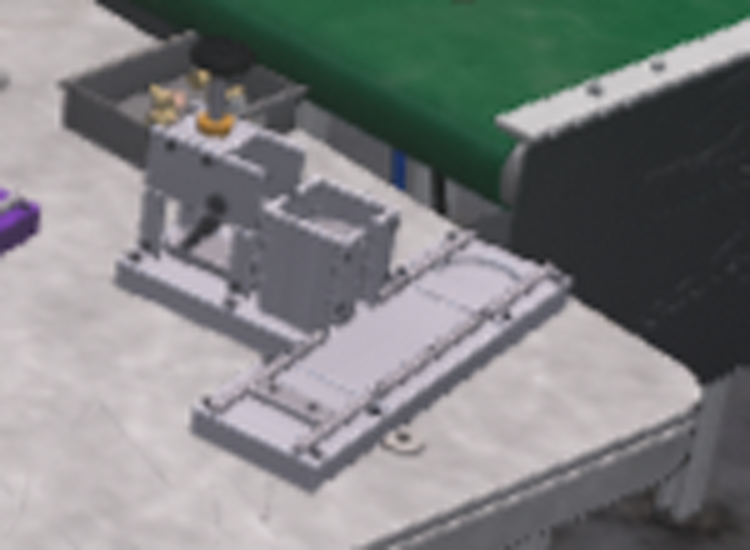

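View pics/si_z.png

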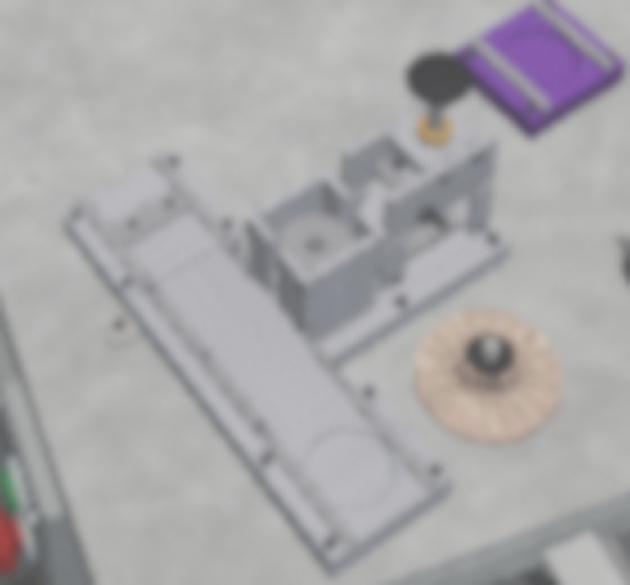

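Run:
```python
from h import *
S=lambda u,v:(u/5+380-0.4,v/5+180-0.4); D=lambda u,v:(u/4.5+265-.39,v/4.5+290-.39)
print("knob",tri("scene",S(220,50),"side",D(440,78)))
for nm,a in dict(knob=(440,78)).items(): print(nm,onplane("side",*D(*a),.131))
print("knob sc",onplane("scene",*S(220,50),.131))
for nm,a in dict(blankFL=(68,222),seatFR=(332,562),seatBR=(450,487),seat=(350,470)).items(): print("side",nm,onplane("side",*D(*a),.016))
for nm,a in dict(blankBL=(193,408),blankFL=(312,470),seatFR=(572,282),seat=(480,275)).items(): print("scene",nm,onplane("scene",*S(*a),.016))
for nm,a in dict(F1=(252,220),F2=(303,278),B2=(380,238),B1=(325,180)).items(): print("side mag",nm,onplane("side",*D(*a),.072))
for nm,a in dict(F1=(265,205),F2=(350,245),B2=(398,210),B1=(318,178)).items(): print("sc mag",nm,onplane("scene",*S(*a),.072))
```

```text
knob (array([ 0.61830055, -0.16455405,  0.12703708]), np.float64(0.0020911824657875323))
knob [ 0.61564045 -0.16833931  0.131     ]
knob sc [ 0.61426616 -0.15959289  0.131     ]
side blankFL [ 0.45164593 -0.09917713  0.016     ]
side seatFR [ 0.50518504 -0.30950917  0.016     ]
side seatBR [ 0.5674274 -0.2962986  0.016    ]
side seat [ 0.52937808 -0.27280122  0.016     ]
scene blankBL [ 0.51157386 -0.07097596  0.016     ]
scene blankFL [ 0.4462864  -0.08456845  0.016     ]
scene seatFR [ 0.50062552 -0.30370978  0.016     ]
scene seat [ 0.52872708 -0.26920989  0.016     ]
side mag F1 [ 0.52259019 -0.16979443  0.072     ]
side mag F2 [ 0.53262588 -0.20768235  0.072     ]
side mag B2 [ 0.57381285 -0.20042721  0.072     ]
side mag B1 [ 0.5629505  -0.16097041  0.072     ]
sc mag F1 [ 0.56528656 -0.15347619  0.072     ]
sc mag F2 [ 0.51701187 -0.16300056  0.072     ]
sc mag B2 [ 0.52941303 -0.20493491  0.072     ]
sc mag B1 [ 0.57183116 -0.1928929   0.072     ]
```

Request:
{"op": "send_rows", "data": {"steps": [[0,-0.2,0,-3,-0.15],[0,-0.4,0,-6,-0.3],[0,-0.6,0,-9,-0.45],[0,-0.8,0,-12,-0.6],[0,-1,0,-14,-0.75],[0,-1,0,-16.5,-0.9],[0,-1,0,-16.5,-1.05],[0,-1,0,-16.5,-1.2],[0,-1,0,-16.5,-1.35],[0,-1,0,-16.5,-1.5],[0,-1,0,-16.5,-1.65],[0,-1,0,-16.5,-1.82],[0,-1,0,-16.5,-1.82]]}}

```text
clock: 1.78
position: [0.6148, -0.1652, 0.2264]
ee_rot: [-1.081, -1.389, 1.389]
force: [-0.1, 0.9, -0.3]
width: 0.007
```

Run:
```python
from h import *
s=arm.observe(); print(s["clock"],s["position"],s["ee_rot"],s["joints"],s["width"],s["force"])
np.savez("w1.npz",p=s["position"],r=s["ee_rot"])
cv2.imwrite("pics/w1.png",imaging.get_image("wrist"))
```

```text
1.775 [ 0.61476821 -0.1651672   0.22638505] [-1.08088461 -1.38923186  1.38928407] [ 0.40641261  0.48200695 -0.34294861  1.51886781  0.16969378  1.17074892
  1.85192985] 0.006625327365771251 [-0.07813358  0.85292941 -0.29720901]
```

View pics/w1.png

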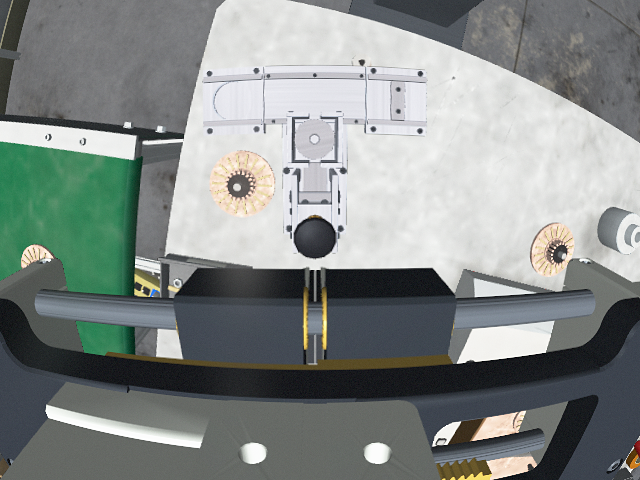

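```bash
cat >> h.py <<'E'
def wpt(u,v,z,p,r):
    c=imaging.camera_params("wrist");K=c["camera_matrix"];M=np.array(c["mount"])
    x,y=(u-K[0,2])/K[0,0],(v-K[1,2])/K[1,1];t=np.hypot(x,y)
    d=np.array([np.sin(t)*x/t,np.sin(t)*y/t,np.cos(t)])
    Rt=R.from_rotvec(r).as_matrix()
    o=p+Rt@M[:3,3];d=Rt@M[:3,:3]@d
    return o+d*(z-o[2])/d[2]
E
python3 - <<'E'
from h import *
f=np.load("w1.npz");p,r=f["p"],f["r"];im=cv2.imread("pics/w1.png")
m=(im.max(2)<60).astype(np.uint8);m[262:]=0;m[:195]=0;m[:,:280]=0;m[:,350:]=0
n,l,st,ce=cv2.connectedComponentsWithStats(m);i=1+st[1:,4].argmax();print(st[i],ce[i]);print("knob",wpt(*ce[i],.131,p,r))
print(R.from_rotvec(r).as_matrix().round(3))
a=im[50:270,190:440];cv2.imwrite("pics/w1z.png",cv2.resize(a,None,fx=2.7,fy=2.7,interpolation=2)); cv2.imwrite("pics/w1z2.png",cv2.resize(im[55:145,195:335],None,fx=5.5,fy=5.5,interpolation=2))
E
```

```text
[294 218  41  40 690] [317.57826087 240.82173913]
knob [ 0.61851323 -0.16309751  0.131     ]
[[-0.245 -0.001 -0.969]
 [ 0.969  0.    -0.245]
 [ 0.001 -1.     0.   ]]
```

View pics/w1z.png

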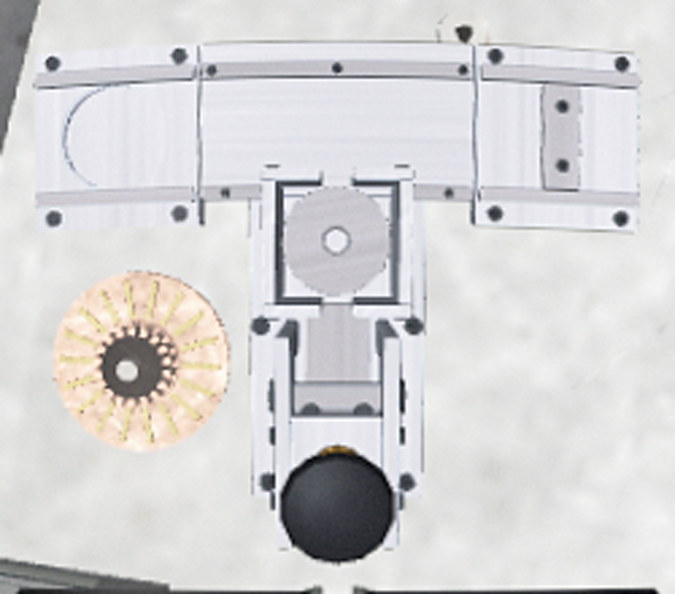

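View pics/w1z2.png

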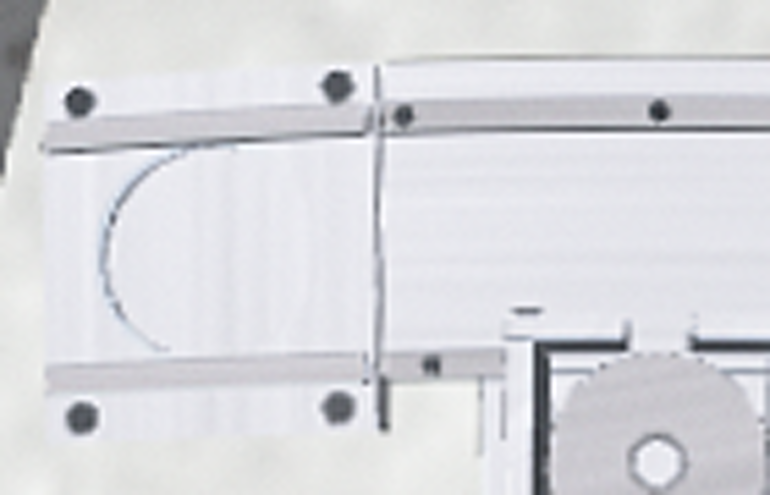

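Run:
```python
from h import *
f=np.load("w1.npz");p,r=f["p"],f["r"]
W=lambda a,z,s=2.7,o=(190,50): wpt(a[0]/s+o[0]-.3,a[1]/s+o[1]-.3,z,p,r)
k=W((337,505),.131);print("knob",k)
mg=W((336,240),.056);print("washer stack",mg)
rs=W((337,68),.021);print("rail screw",rs)
sp=np.array([W(a,.016) for a in [(52,63),(179,55),(52,218),(179,213)]]);bp=np.array([W(a,.016) for a in [(495,56),(622,64),(621,218),(495,213)]])
s,b=sp.mean(0),bp.mean(0);print("seat",s,"blank",b)
d=b-s;yaw=np.arctan2(-d[0],d[1]);print("len",np.linalg.norm(d),"yaw",np.degrees(yaw))
ex=np.array([np.cos(yaw),np.sin(yaw),0]);ey=np.array([-ex[1],ex[0],0])
for n,q,x,y in [("knob",k,.0695,0),("mag",mg,0,0),("rail",rs,-.06325,0),("mid",(s+b)/2,-.0405,0)]: print(n,"-> origin",(q-ex*x-ey*y)[:2])
```

```text
knob [ 0.61613344 -0.16593935  0.131     ]
washer stack [ 0.55010863 -0.18294788  0.056     ]
rail screw [ 0.48929921 -0.19798606  0.021     ]
seat [ 0.53113076 -0.27169738  0.016     ] blank [ 0.49125437 -0.11328159  0.016     ]
len 0.16335754455029852 yaw 14.128949102312857
knob -> origin [ 0.5487359  -0.18290465]
mag -> origin [ 0.55010863 -0.18294788]
rail -> origin [ 0.55063582 -0.18254642]
mid -> origin [ 0.55046739 -0.18260323]
```

Request:
{"op": "send_rows", "data": {"steps": [[0,-0.1,3,-0.2,0],[0,-0.1,6,-0.2,0],[0,-0.1,8,-0.2,0],[0,-0.1,9,-0.2,0],[0,-0.1,9.5,-0.2,0],[0,-0.1,10,-0.2,0],[0,-0.1,10.5,-0.2,0],[0,-0.1,11,-0.2,0],[0,-0.1,11.3,-0.2,0],[0,-0.1,11.3,-0.2,0]]}}

```text
clock: 3.08
position: [0.6172, -0.1655, 0.1149]
ee_rot: [-1.082, -1.39, 1.39]
force: [-4.1, 0.8, 6.1]
width: 0.007
```

Request:
{"op": "send_rows", "data": {"steps": [[0,0,0.2,0,0],[0,0,0.4,0,0],[0,0,0.6,0,0],[0,0,0.7,0,0],[0,0,0.7,0,0]]}}

```text
clock: 3.7
position: [0.6173, -0.1654, 0.1097]
ee_rot: [-1.083, -1.39, 1.39]
force: [-10.3, 1.0, 20.5]
width: 0.004
```

Run:
```python
from h import *
a=imaging.get_image("side")[290:420,265:405]; b=imaging.get_image("scene")[180:290,380:530]
cv2.imwrite("pics/p1.png",np.hstack([cv2.resize(a,(400,371)),cv2.resize(b,(400,371))]))
```

```text
(no output)
```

View pics/p1.png

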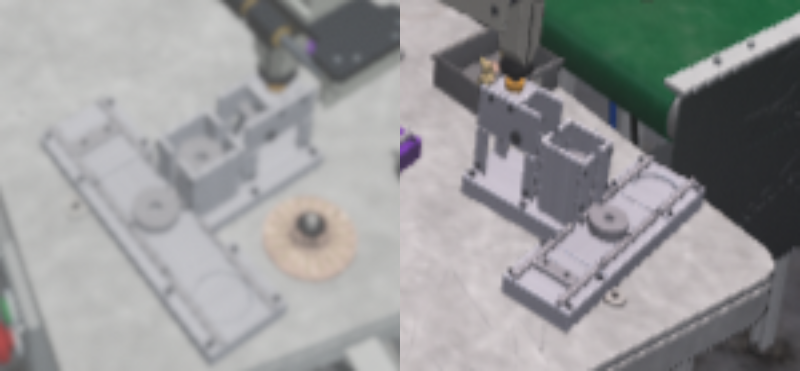

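The washer is out on the track, at about (157,208) in the left panel, and the knob is at its stop. Releasing now.

Request:
{"op": "send_rows", "data": {"steps": [[0,0,-0.7,0,0],[0,0,-1.4,0,0],[0,0,-2.1,0,0],[0,0,-2.8,0,0],[0,0,-4,0,0],[0,0,-7,0,0],[0,0,-11.5,0,0],[0,0,-11.5,0,0]]}}

```text
clock: 4.8
position: [0.6197, -0.1657, 0.2261]
ee_rot: [-1.088, -1.395, 1.389]
force: [-0.2, 0.5, -0.4]
width: 0.003
```

Run:
```python
from h import *
s=arm.observe(); print(s["clock"],s["position"],s["force"])
np.savez("w2.npz",p=s["position"],r=s["ee_rot"])
im=imaging.get_image("wrist")
cv2.imwrite("pics/w2.png",im);cv2.imwrite("pics/w2z.png",cv2.resize(im[50:270,190:440],None,fx=2.7,fy=2.7,interpolation=2))
```

```text
4.8 [ 0.61969535 -0.16566888  0.22613655] [-0.15877873  0.4769917  -0.35134509]
```

View pics/w2z.png

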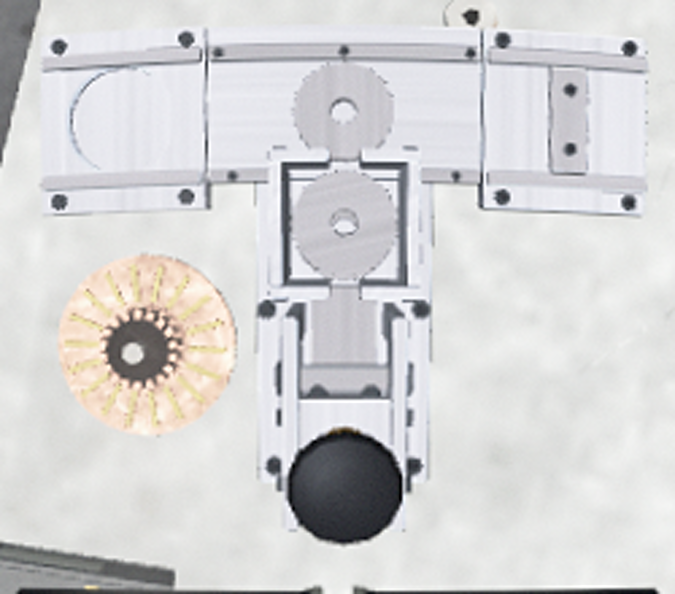

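Request:
{"op": "send_rows", "data": {"steps": [[0,2.5,0,5.5,0],[0,5,0,11,0],[0,5,0,11,0],[0,5,5,11,0],[0,5,10,11,0],[0,5,14,11,0],[0,5,17,11,0],[0,5,17,11,0],[0,5,17,11,0]]}}

```text
clock: 5.98
position: [0.4992, -0.1442, 0.0524]
ee_rot: [-1.082, -1.391, 1.39]
force: [-0.1, -0.6, 0.1]
width: 0.002
```

Run:
```python
from h import *
s=arm.observe(); print(s["clock"],s["position"],s["ee_rot"],s["force"])
q=s["position"][:2]-np.array([.55,-.1827]);print("feeder xy",q@[.9698,.2436],q@[-.2436,.9698])
a=imaging.get_image("side")[270:420,255:405]; b=imaging.get_image("scene")[160:290,380:540]
cv2.imwrite("pics/p2.png",np.hstack([cv2.resize(a,(400,400)),cv2.resize(b,(400,400))]))
```

```text
5.975 [ 0.49921499 -0.1441851   0.05237319] [-1.08159808 -1.39105334  1.39003897] [-0.12817496 -0.58292129  0.14089185]
feeder xy -0.03986907630257161 0.04972297575295365
```

View pics/p2.png

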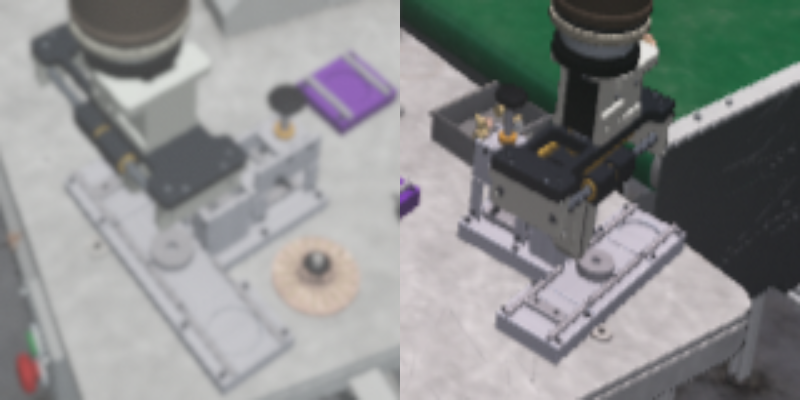

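Run:
```python
from h import *
p=arm.observe()["position"];ex=np.array([.9698,.2436,0]);ey=np.array([-.2436,.9698,0])
im=imaging.get_image("scene")
a=cv2.resize(im[180:290,400:530],None,fx=6,fy=5.4,interpolation=2)
for dy in(-.019,0,.019):
  for dx in(-.0095,.0095):
    u=proj("scene",p+ey*dy+ex*dx);cv2.circle(a,(int((u[0]-400)*6),int((u[1]-180)*5.4)),3,(0,0,255),-1)
cv2.imwrite("pics/p3.png",a)
```

```text
(no output)
```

View pics/p3.png

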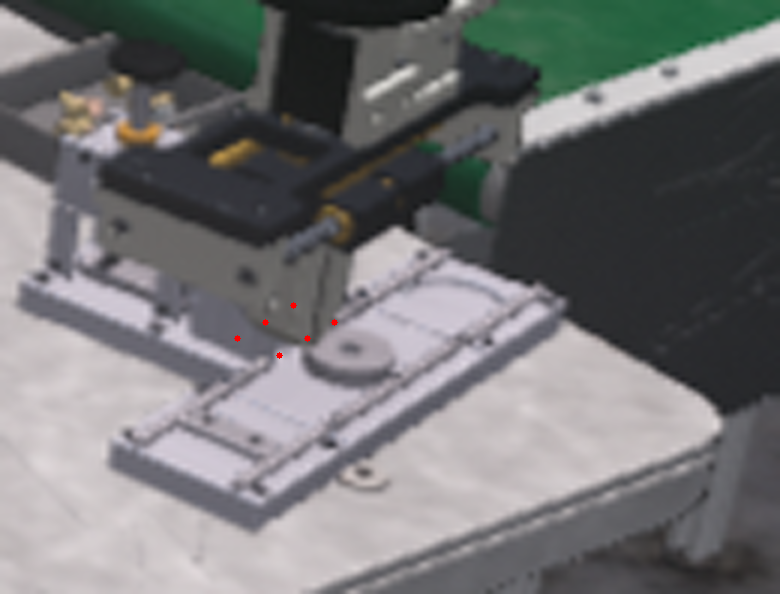

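Run:
```python
from h import *
p=arm.observe()["position"];ex=np.array([.9698,.2436,0]);ey=np.array([-.2436,.9698,0])
def inv(u,v,dy):
  o,d=ray("scene",u/6+400-.4,v/5.4+180-.4)
  t=((p+ey*dy-o)@ey)/(d@ey);q=o+t*d-p;return (1e3*np.array([q@ex,q[2]])).round(1)
for n,a in dict(tipR=(312,342),tipL=(250,315),mid=(190,285),low=(100,240),topL=(103,185),top=(272,240),edge=(320,260)).items(): print(n,inv(*a,.0),inv(*a,.01),inv(*a,.02))
im=imaging.get_image("side");a=cv2.resize(im[270:420,255:405],None,fx=5,fy=4,interpolation=2);cv2.imwrite("pics/p4.png",a)
im=imaging.get_image("wrist");cv2.imwrite("pics/p5.png",im)
```

```text
tipR [-10.3  -0.1] [-15.7   6.9] [-21.2  13.8]
tipL [18.   0.9] [12.3  7.8] [ 6.6 14.8]
mid [46.3  3.7] [40.3 10.6] [34.3 17.5]
low [89.8  8. ] [83.5 14.9] [77.1 21.8]
topL [91.7 35.2] [85.3 41.8] [78.9 48.4]
top [13.7 40.1] [ 8.  46.7] [ 2.3 53.3]
edge [-7.9 39.5] [-13.3  46.1] [-18.8  52.6]
```

View pics/p5.png

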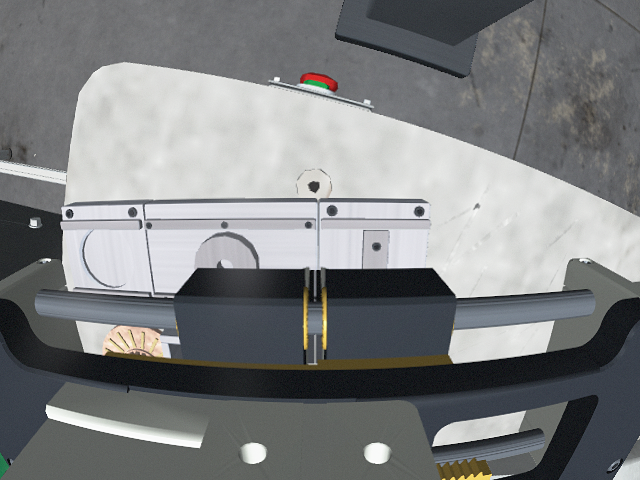

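View pics/p4.png

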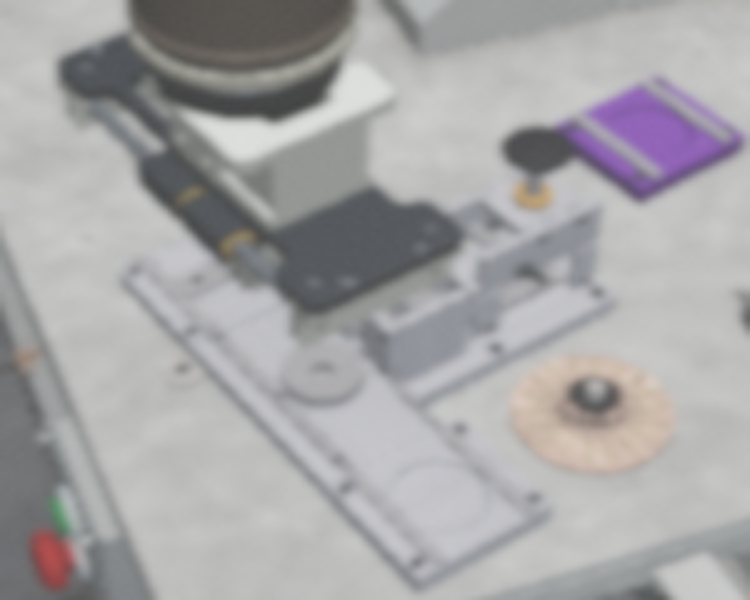

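Request:
{"op": "send_rows", "data": {"steps": [[0,0,0.5,0.15,0],[0,0,1.5,0.15,0],[0,0,2.3,0.15,0],[0,0,2.8,0.15,0],[0,0,3.1,0.15,0],[0,0,3.3,0.15,0],[0,0,3.3,0.15,0],[0,0,3.3,0.15,0]]}}

```text
clock: 7.22
position: [0.497, -0.1446, 0.0189]
ee_rot: [-1.081, -1.391, 1.39]
force: [0.0, 0.9, 0.2]
width: 0.005
```

Request:
{"op": "send_rows", "data": {"steps": [[0,-0.5,0,0,0],[0,-1,0,0,0],[0,-1.4,0,0,0],[0,-1.8,0,0,0],[0,-2.2,0,0,0],[0,-2.6,0,0,0],[0,-3,0,0,0],[0,-3.4,0,0,0],[0,-3.8,0,0,0],[0,-4.2,0,0,0],[0,-4.6,0,0,0],[0,-5,0,0,0],[0,-5.4,0,0,0],[0,-5.8,0,0,0],[0,-6.2,0,0,0],[0,-6.6,0,0,0],[0,-7,0,0,0],[0,-7,0,0,0]]}}

```text
clock: 9.48
position: [0.5141, -0.2128, 0.0187]
ee_rot: [-1.081, -1.39, 1.39]
force: [-0.0, 1.0, -0.0]
width: -0.001
```

```bash
cat > look.py <<'E'
from h import *
import sys
s=arm.observe(); print(s["clock"],s["position"],s["force"])
q=s["position"][:2]-np.array([.55,-.1827]);print("feeder xy",q@[.9698,.2436],q@[-.2436,.9698])
a=imaging.get_image("side")[300:420,275:395]; b=imaging.get_image("wrist")[150:330,40:280]
cv2.imwrite(sys.argv[1],np.hstack([cv2.resize(a,(400,400),interpolation=2),cv2.resize(b,(400,300)).copy() if 0 else cv2.copyMakeBorder(cv2.resize(b,(400,300)),0,100,0,0,0)]))
E
python3 look.py pics/p6.png
```

```text
9.475 [ 0.51411576 -0.21281258  0.01872381] [-0.01151843  1.01740775 -0.01299788]
feeder xy -0.042135958862777025 -0.020461781773045015
```

View pics/p6.png

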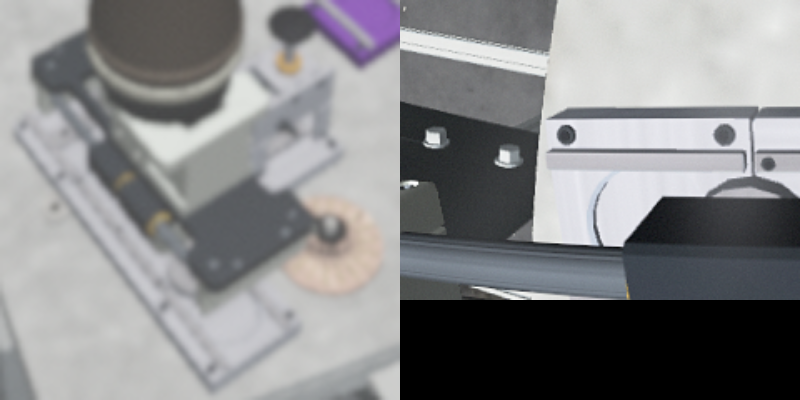

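Run:
```python
from h import *
s=arm.observe();q=wpt(253,257,.026,s["position"],s["ee_rot"])[:2]-np.array([.55,-.1827]);print("feeder xy",q@[.9698,.2436],q@[-.2436,.9698])
s=imaging.get_image("scene")[180:290,400:530];cv2.imwrite("pics/p7.png",cv2.resize(s,None,fx=6,fy=5.4,interpolation=2))
```

```text
feeder xy -0.060135102417370655 -0.04763559944983102
```

View pics/p7.png

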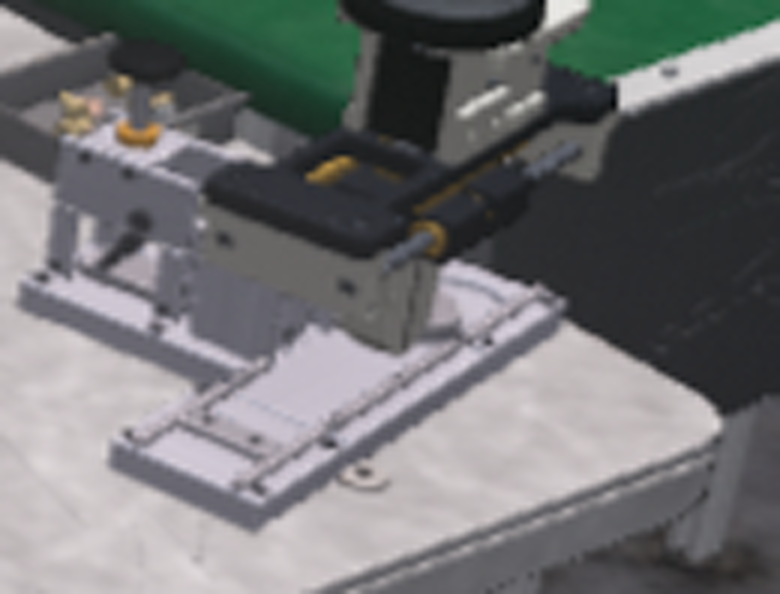

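Run:
```python
from h import *
print(tri("scene",(480,205),"side",(388,415)))
for z in(0,.05,.1): print(onplane("side",388,415,z),onplane("scene",480,205,z))
```

```text
(array([ 0.59294288, -0.35138716,  0.04041817]), np.float64(0.014423569262149508))
[ 0.59943465 -0.33805659  0.        ] [ 0.65298947 -0.41199267  0.        ]
[ 0.58288958 -0.35973072  0.05      ] [ 0.59078652 -0.33921028  0.05      ]
[ 0.5663445  -0.38140485  0.1       ] [ 0.52858358 -0.26642788  0.1       ]
```

Request:
{"op": "send_rows", "data": {"steps": [[0,-0.4,0,0,0],[0,-0.7,0,0,0],[0,-1,0,0,0],[0,-1.3,0,0,0],[0,-1.6,0,0,0],[0,-1.8,0,0,0],[0,-2,0,0,0],[0,-2,0,0,0]]}}

```text
clock: 10.62
position: [0.519, -0.2319, 0.0187]
ee_rot: [-1.081, -1.39, 1.39]
force: [0.4, 1.3, 0.6]
width: 0.007
```

Request:
{"op": "send_rows", "data": {"steps": [[0,-0.2,0,0,0],[0,-0.4,0,0,0],[0,-0.6,0,0,0],[0,-0.8,0,0,0],[0,-1,0,0,0],[0,-1.2,0,0,0],[0,-1.3,0,0,0],[0,-1.3,0,0,0]]}}

```text
clock: 11.62
position: [0.5222, -0.2445, 0.0187]
ee_rot: [-1.081, -1.39, 1.39]
force: [0.3, -0.4, -0.8]
width: 0.004
```

```bash
python3 look.py pics/p8.png
```

```text
11.625 [ 0.52221871 -0.24445019  0.01874074] [ 0.25140667 -0.36443184 -0.76558651]
feeder xy -0.04198464038299203 -0.05311780823935648
```

View pics/p8.png

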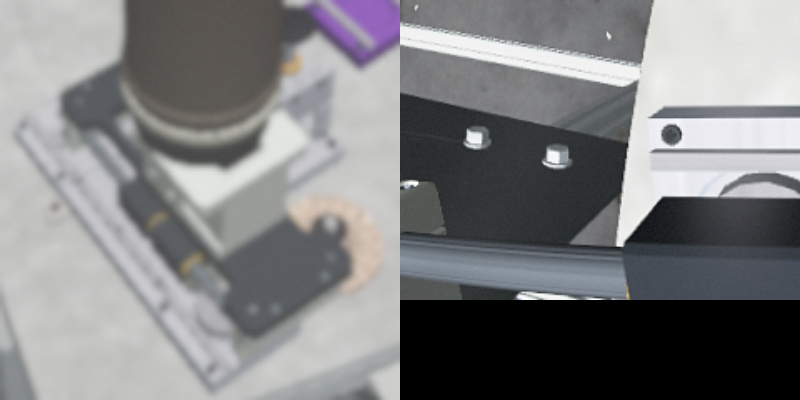

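Request:
{"op": "send_rows", "data": {"steps": [[0,-0.1,0,0,0],[0,-0.2,0,0,0],[0,-0.2,0,0,0]]}}

```text
clock: 12.1
position: [0.5227, -0.2464, 0.0187]
ee_rot: [-1.081, -1.39, 1.39]
force: [-0.6, -0.1, -0.6]
width: 0.003
```

```bash
python3 look.py pics/p9.png; python3 -c "
from h import *
s=imaging.get_image('scene')[200:270,440:510];cv2.imwrite('pics/p10.png',cv2.resize(s,None,fx=8,fy=8,interpolation=2))"
```

```text
12.1 [ 0.52268488 -0.2463743   0.018732  ] [-0.57894886 -0.0727538  -0.57763108]
feeder xy -0.04200126462630664 -0.055097368095451266
```

View pics/p9.png

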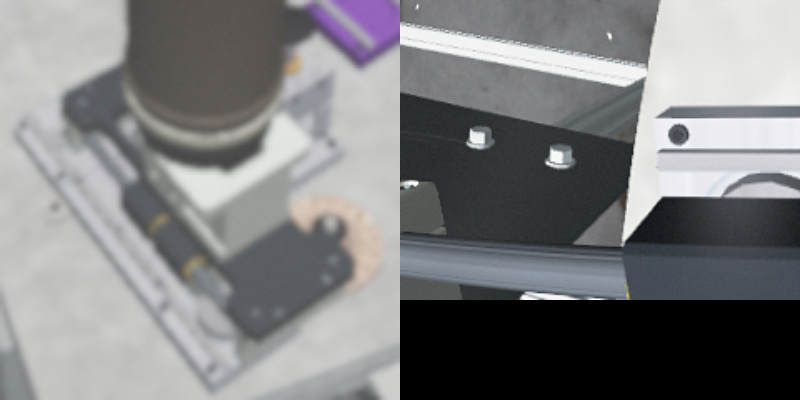

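View pics/p10.png

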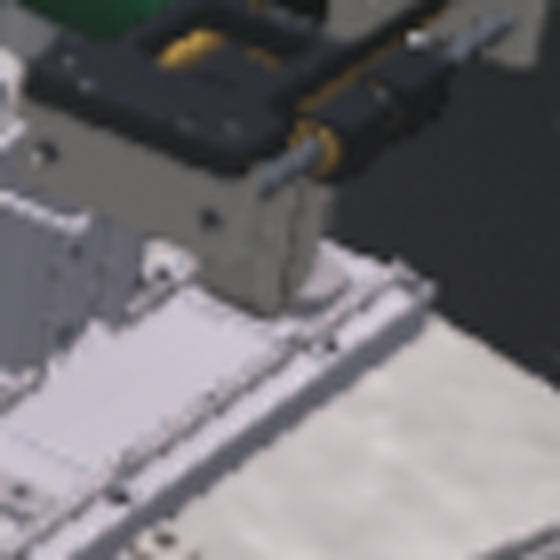

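Request:
{"op": "send_rows", "data": {"steps": [[0,-0.1,0,0,0],[0,-0.1,0,0,0],[0,-0.2,0,0,0],[0,-0.2,0,0,0]]}}

```text
clock: 12.75
position: [0.5232, -0.2484, 0.0187]
ee_rot: [-1.081, -1.39, 1.39]
force: [0.1, 0.3, -0.0]
width: 0.005
```

Request:
{"op": "send_rows", "data": {"steps": [[0,-0.1,0,0,0],[0,-0.1,0,0,0],[0,-0.2,0,0,0],[0,-0.2,0,0,0]]}}

```text
clock: 13.25
position: [0.5236, -0.2497, 0.0187]
ee_rot: [-1.08, -1.391, 1.39]
force: [-0.9, 3.5, 2.0]
width: 0.002
```

The force rose to about 3.5 N and the tip lags its command, so it has reached the far wall. I'll back off and look.

Request:
{"op": "send_rows", "data": {"steps": [[0,0.5,0,0,0],[0,1.5,0,0,0],[0,2,0,0,0],[0,2,-3,0,0],[0,2,-8,0,0],[0,2,-14,0,0],[0,2,-18,-3,0],[0,2,-18,-8,0],[0,2,-18,-9,0],[0,2,-18,-9,0]]}}

```text
clock: 14.5
position: [0.6057, -0.208, 0.198]
ee_rot: [-1.079, -1.39, 1.391]
force: [-0.9, -1.5, -0.5]
width: 0.005
```

Run:
```python
from h import *
s=arm.observe(); print(s["clock"],s["position"],s["force"])
np.savez("w3.npz",p=s["position"],r=s["ee_rot"])
im=imaging.get_image("wrist");cv2.imwrite("pics/w3.png",im)
a=imaging.get_image("side")[300:420,275:395]; b=imaging.get_image("scene")[180:290,400:530]
cv2.imwrite("pics/p11.png",np.hstack([cv2.resize(a,(400,400),interpolation=2),cv2.resize(b,(400,400),interpolation=2)]))
```

```text
14.5 [ 0.60569298 -0.20798034  0.19795138] [-0.8683262  -1.46074413 -0.51341694]
```

View pics/w3.png

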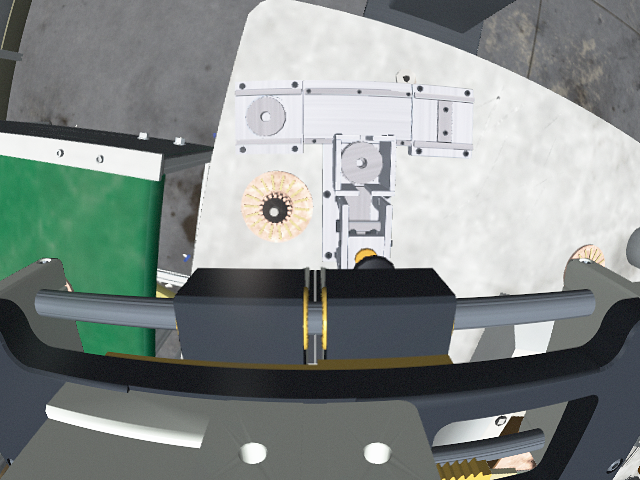

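View pics/p11.png

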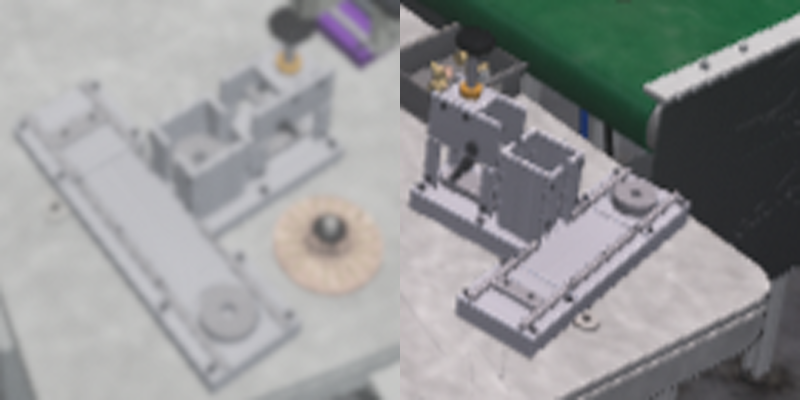

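Run:
```python
from h import *
im=cv2.imread("pics/w3.png");cv2.imwrite("pics/w3z.png",cv2.resize(im[75:165,225:325],None,fx=6,fy=6,interpolation=2))
a=cv2.imread("pics/p11.png");cv2.imwrite("pics/p11z.png",np.hstack([cv2.resize(a[260:390,160:310],(400,350),interpolation=2),cv2.resize(a[140:260,560:700],(400,350),interpolation=2)]))
```

```text
(no output)
```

View pics/w3z.png

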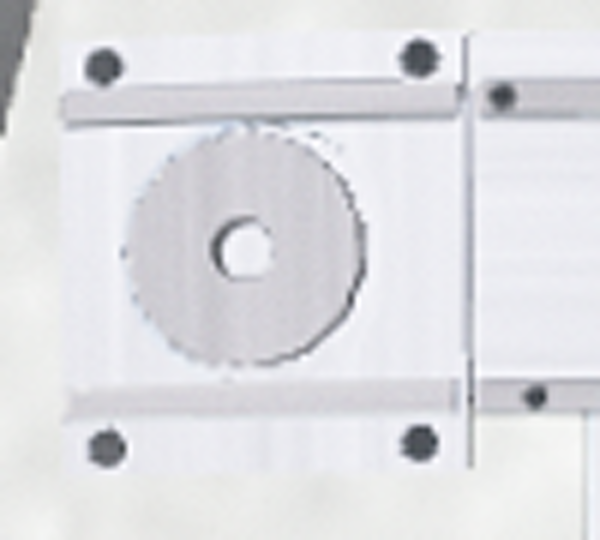

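View pics/p11z.png

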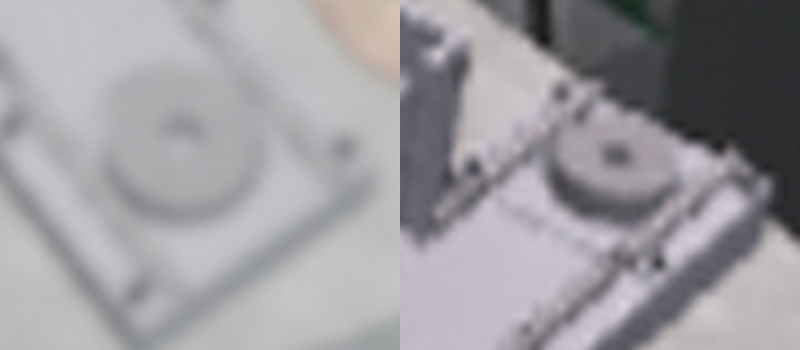

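Run:
```python
from h import *
f=np.load("w3.npz");p,r=f["p"],f["r"]
W=lambda a,z: wpt(a[0]/6+225-.42,a[1]/6+75-.42,z,p,r)
ex=np.array([.9698,.2436]);ey=np.array([-.2436,.9698]);O=np.array([.55,-.1827])
F=lambda q:(1e3*np.array([(q[:2]-O)@ex,(q[:2]-O)@ey])).round(1)
sc=np.mean([W(a,.016) for a in[(104,66),(419,57),(107,447),(419,442)]],0);print("seat",F(sc))
for z in(.022,.026):
  L,Rr,T,B=[W(a,z) for a in[(126,250),(366,250),(246,124),(246,368)]]
  print(z,"c",F((L+Rr+T+B)/4),"d",np.linalg.norm(L-Rr),np.linalg.norm(T-B))
# predicted outlines of washer top in scene for z .022/.026
im=imaging.get_image("scene");s=im[200:245,460:510];s=cv2.resize(s,None,fx=8,fy=8,interpolation=2);o=[]
for z in(.022,.026):
  t=s.copy();c=sc[:2]-ey*.0005
  for th in np.linspace(0,6.28,60):
    u=proj("scene",[c[0]+.018*np.cos(th),c[1]+.018*np.sin(th),z]);cv2.circle(t,(int((u[0]-460+.5)*8),int((u[1]-200+.5)*8)),1,(0,0,255),-1)
  o.append(t)
cv2.imwrite("pics/p12.png",np.hstack(o))
```

```text
seat [-39.9 -81.6]
0.022 c [-40.2 -83.1] d 0.036038800004240625 0.0368908673374126
0.026 c [-39.9 -82.6] d 0.035606942430430055 0.03644879933120184
```

View pics/p12.png

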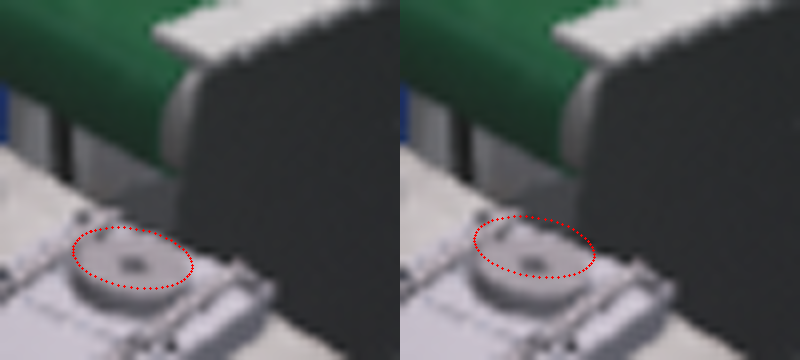

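The washer centre sits 1.5 mm from the seat centre. Its outline fits a top height of 22 mm, which is seated, and not 26 mm. Plunger up, stack in place, arm clear.

```bash
python3 -c "
from cell import arm
print(arm.sign_off())"
```

```text
the job is handed in; nothing more can be done
None
```

The washer is in the seat, and I handed the job in after about 15 s of the 40 s allowed.

**What I did:** I pressed the plunger once to its hard stop, with the tip at 109.7 mm and about 20 N, and let it spring back up. That fed one washer. With the closed fingertip about 3 mm above the deck, I pushed the washer along the track towards the feeder's right-hand end. I stopped when the force rose to about 3.5 N at the far wall of the seat, then backed off and lifted clear.

**Last checks:**
- **Seating:** The washer's centre measured about 1.5 mm from the seat centre, on the far-wall side and within the 2 mm of play. Its outline in the scene camera fitted a top height of 22 mm (seated) better than 26 mm (resting on the plate).
- **Surroundings:** The plunger was up and the remaining stack was in the magazine. I saw no movement in the things around the feeder, but I did not measure their positions. The arm was about 20 cm above the bench and touching nothing.

None of the checks failed. The measurements carry 1 to 2 mm of calibration error, so the seating rests on the height fit and the contact with the far wall together.

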